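# Stand a gel cassette in the casting stand and clamp it

### The job

Two white gel cassettes are draining in the sloping steel rests. Take the taller one, let it down upright (do not drop it) into the bay of the grey casting stand until its foot sits on the bay floor, and then lower the stand's press lever until its rubber pad rests on the cassette's top edge. Leave the shorter cassette and the other things on the bench where they are.

Things in the scene. Friction and masses are not known exactly. Their poses are not given: they have to be found in the camera images.
- tall_cassette: The taller cassette: white plastic plate, 10 mm thick (x), 90 wide (y), 100 tall (z), glass window, about 140 g, both faces alike. Origin at the centre of its foot edge; z points from foot to top. It leans in a rest, top towards the robot, 32 degrees from vertical, against a steel board that ends 45 mm up from the foot: its upper 55 mm are free on both faces.
- short_cassette: The shorter cassette, alike but only 70 mm tall; it leans in the other rest in the same way and stays there. Origin at the centre of its foot edge.
- rest_a: The sloping steel rest that holds the tall cassette: base 110 x 110 x 8 mm, fixed; origin at the centre of its underside. The cassette's foot is 24 mm along its +x and 25 mm up; the cassette leans towards its -x.
- rest_b: The same kind of rest, fixed, holding the short cassette; origin at the centre of its underside.
- stand: The grey plastic casting stand, fixed: base 90 mm (x) by 180 mm (y), 12 mm thick; origin at the centre of its underside. It carries the bay (a slot along its y, centred at y = -15 mm) and, beyond the bay's +y end, a post 34 x 22 mm and 138 mm high, centred at y = 66 mm, with the press lever in a fork at its top.
- bay (a point): Centre of the bay's floor, 12 mm above the bench; axes as the stand's. The bay is open at the top: 14 mm wide in x, 102 mm long in y, its walls 30 mm high with flared lips that open to about 26 mm and rise 40 mm above the floor.
- lever_pivot (a point): The press lever's pivot axis (parallel to the stand's x), 124 mm above the bench, 78 mm along +y from the bay's centre.
- lever_tab (a point): Centre of the outer face of the steel lever's tab (26 mm wide, 24 mm long), 64 mm from the pivot; push here. The lever bar is 8 mm thick, 16 mm wide and ends 76 mm from the pivot.
- lever_pad (a point): Centre of the lower face of the lever's rubber pad (16 mm diameter), 58 mm from the pivot along the lever, 12 mm from its centre line on the side that faces the bay.
- press_lever (a joint): Angle of the press lever (rad): 0 stands straight up, 1.57 lies level over the bay towards the stand's -y (its pad then just meets the top of a 100 mm cassette in the bay), limits -0.3 and 1.9. Stiff: it stays where it is left and takes about 1 N at the tab to move.
- dish: Small glass dish, 52 mm across, 14 mm high; bystander. Origin under its centre.
- comb: White gel comb lying flat, about 80 x 26 x 8 mm; bystander. Origin under its centre.
- reagent_bottle: Amber bottle, 56 mm diameter, 130 mm high; bystander. Origin under its centre.
- jar: Glass jar with a steel lid, 64 mm diameter, 90 mm high; bystander. Origin under its centre.
Things that resemble listed ones, but are neither listed nor needed, are in the scene too. What is shaped like the tall_cassette but purple is not meant. Leave any yellow look-alike of the short_cassette alone.

How it is judged:
By the outcome, as a careful person would: the job done as asked, in the order asked, and still so for the second after the job is handed in, with the robot touching nothing.
It also fails if it takes over 64 s, if anything falls off the work surface, if the arm or the gripper's body presses on something with over 40 N, if the wrist force passes 120 N, or if a joint passes its speed limit or range.

### The arm

A 6-joint arm with a two-finger parallel gripper is mounted at the origin on the work surface. World frame = base frame: x ahead of the robot, y to its left, z up, the work surface at z = 0. Lengths are in m, angles in degrees, forces in N, time in s.
With the tool pointing down it reaches from about 0.375 to 0.9 m from the base axis. Payload 3.1 kg.
Tool frame: the origin (TCP) lies at the very end of the fingers, on their centre line; the grasp point (between the pads) lies 19 mm behind it (bot.tcp_to_grasp is the distance from the TCP to the grasp point, in m); z points along the fingers, y is the line along which they close (so a half turn about z gives the same grasp; the last joint's range is limited). The gripper opens to 87 mm and grips with 3 to 60 N. Pads are 19 mm wide; open, the fingers measure 117 mm over their backs; the gripper's body (75 mm by 190 mm) begins 51 mm behind the grasp point.
Start: joints at [65.059, 30.224, 82.088, -0, 67.689, -10.227], TCP at [0.159, 0.604, 0.223] pointing down, gripper open.
Joint ranges: [-176.69, 176.69], [-43.24, 126.21], [12.49, 139.97], [-82, 262], [0, 151.66], [-163.58, 163.58]. Speed limits (degrees/s): [159.86, 159.86, 180, 180, 180, 180].

### API

Orientations are given as a 3x3 rotation matrix whose columns are the frame's x, y, z axes.
In Python, from rig import telemetry, capture, camera_info, job, bot gives the robot as it stands. The module is installed in compiled form; this text tells all that it offers.
- The arm moves only by the tool carry_out, never from a script. Its argument "deltas" is a list that holds one entry, the list of rows, each a list of 7 numbers: the shift along the tool's x, y, z scaled (see below), then the turn, a rotation vector about the tool's x, y, z scaled (see below), then the closure, from -1 (fully open) to 1 (shut). In form: [[[dx, dy, dz, ax, ay, az, claw], ...]]. A call has exactly 10 rows; each row is the pose to reach, as a shift and turn from the pose commanded when the call began, along the tool's axes at that moment, turning the shorter way round; what a row does not reach only later rows make up. The controller multiplies each number of a shift by 15 cm and each number of a turn by 360 degrees. A row lasts 1/12 s, in which the tool goes at most 41.7 mm and 7.16 degrees, less where a joint would pass 70% of its speed; a pose out of reach is approached as far as the arm can. A call with a number of a shift or a turn outside -1 to 1 is refused whole. A call with a gripper value outside its range is refused whole. The fingers move at their own pace and stop on an object; the grip force is fixed at half the most. Time passes only in rows, so rows that repeat a pose let the fingers close, or fill a call up. It gives the time, the measured TCP pose, the force, the opening and the grip force at its end, in the units of the state.
- telemetry.read_state(): the state, without advancing time (a new reading comes with each control period).
- capture(name): name is "scene" or "top"; returns the picture (420x560x3 uint8, red, green, blue); there is no depth.
- camera_info(name): a dict with "mtx" (3x3 intrinsics, pixels), "cam_to_world" (4x4, takes a point from camera to world coordinates). Camera axes: x right, y down, z forward; pixel columns grow to the right and rows downward; lengths in m; the calibration is good to about 2 mm. A picture is of the moment at which its call begins. camera_info takes no time and is no camera call.
- job.hand_in(): hands the job in; it is judged then, once.
The state is a dict: "time_s": time; "joint_positions": joint angles; "qvel": joint speeds; "tau": joint torques, N m; "position": TCP position; "tcp_rot": TCP orientation; "force": force on the tool from outside, world axes, zero at the start; "moment": the same for the moment, N m; "opening": opening from 0.0 (shut) to 1.0 (fully open); "grasp_force": force on a finger pad.
Only numpy, scipy, OpenCV 4.12 (cv2) and the standard library are available. Lean on these libraries where they do the work, as an engineer would, in place of code of your own. Each camera call takes 0.05 s, during which the arm holds its last target. There are 200 camera calls.

## Working session

There is one attempt and no reset: what is moved stays moved. The work goes in short steps, Python scripts to look and compute and a tool call to move; the robot and the scene stay as the last step left them, time stands still between calls to the robot, and variables do not carry over. Pictures are saved under pics/ and viewed, at most 10 in all, crops included, and the job is handed in when it is done.

Besides the shell and the picture viewer there is one more tool, called by a JSON object that holds its "api" and its "payload". carry_out: Moves the arm, as the interface text tells. Its arguments: {"type":"object","properties":{"deltas":{"type":"array","items":{"type":"array","items":{"type":"array","items":{"type":"number"}}}}},"required":["deltas"]}

```bash
mkdir -p pics; python3 - <<'E'
from rig import telemetry,capture,camera_info,job,bot
import cv2,numpy as np
for n in("scene","top"):
    im=capture(n); np.save(n,im); cv2.imwrite(f"pics/{n}0.png",im[:,:,::-1])
    c=camera_info(n); print(n,np.round(c["mtx"],1).tolist(),np.round(c["cam_to_world"],3).tolist())
s=telemetry.read_state(); print(s["time_s"],s["position"],np.round(s["tcp_rot"],3),s["opening"],dir(bot))
E
```

```text
scene [[505.1, 0.0, 284.0], [0.0, 505.1, 215.3], [0.0, 0.0, 1.0]] [[0.465, 0.719, -0.516, 1.24], [0.885, -0.388, 0.257, -0.307], [-0.016, -0.576, -0.817, 1.151], [0.0, 0.0, 0.0, 1.0]]
top [[420.4, 0.0, 275.0], [0.0, 420.4, 201.2], [0.0, 0.0, 1.0]] [[-0.026, -0.993, 0.114, 0.486], [-1.0, 0.026, 0.001, 0.042], [-0.004, -0.114, -0.993, 0.988], [0.0, 0.0, 0.0, 1.0]]
0.1 [0.15843967 0.60389483 0.22165931] [[-0.967  0.254 -0.001]
 [ 0.254  0.967 -0.002]
 [ 0.    -0.002 -1.   ]] 0.9991075118358398 ['PlanningError', '__class__', '__delattr__', '__dict__', '__dir__', '__doc__', '__eq__', '__format__', '__ge__', '__getattribute__', '__getstate__', '__gt__', '__hash__', '__init__', '__init_subclass__', '__le__', '__lt__', '__module__', '__ne__', '__new__', '__reduce__', '__reduce_ex__', '__repr__', '__setattr__', '__sizeof__', '__str__', '__subclasshook__', '__weakref__', 'tcp_to_grasp']
```

View pics/scene0.png

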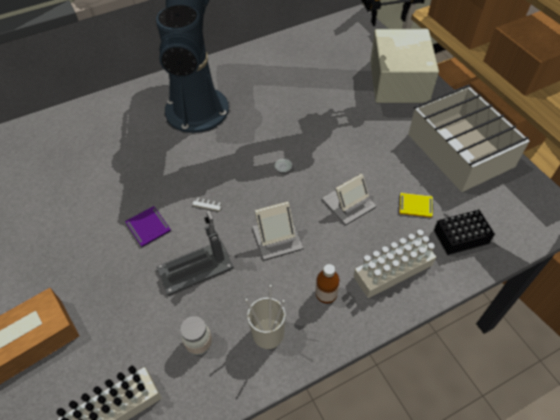

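View pics/top0.png

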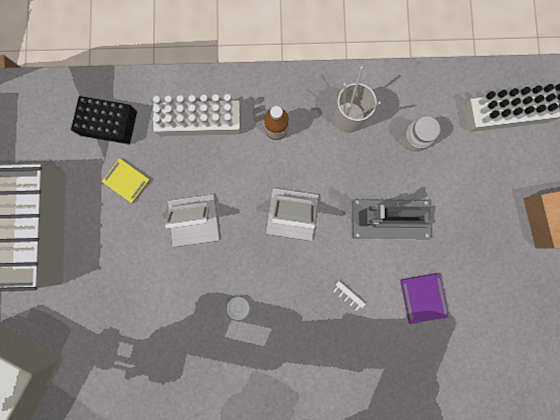

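The top view shows the rests at about (294,214) and (191,220), the stand at (392,218) with its post left of the bay's centre, purple at (424,298) and yellow at (127,180).
Could be taken for the tall cassette: white in rest at scene (275,222), white in rest at (353,195), purple (148,226), yellow (416,205). By description I choose the white one at (275,222), which looks taller. I'll check this with close crops.

```bash
python3 - <<'E'
import cv2,numpy as np
t=np.load("top.npy");s=np.load("scene.npy")
def c(im,u,v,w,h,k):
    o=cv2.resize(im[v:v+h,u:u+w],None,fx=k,fy=k,interpolation=cv2.INTER_CUBIC)
    for i in range(0,w,10):
        cv2.putText(o,str(u+i),(i*k,8),0,.3,(255,255,0),1); cv2.line(o,(i*k,8),(i*k,14),(255,255,0),1)
    for i in range(0,h,10):
        cv2.putText(o,str(v+i),(0,i*k+4),0,.3,(0,255,0),1); cv2.line(o,(18,i*k),(24,i*k),(0,255,0),1)
    return o
a=np.hstack([c(t,260,180,66,66,6),c(t,346,190,66,66,6)])
b=np.hstack([c(s,245,195,66,66,6),c(s,320,165,66,66,6)])
cv2.imwrite("pics/crop1.png",cv2.cvtColor(np.vstack([a,b])[:,:,::-1],cv2.COLOR_RGB2RGBA)[:, :, :3]) if 0 else cv2.imwrite("pics/crop1.png",cv2.resize(np.vstack([a,b])[:,:,::-1],(600,600)))
a=c(s,150,205,90,90,6); b=c(t,346,190,96,60,6)
cv2.imwrite("pics/stand_s.png",a[:,:,::-1]);cv2.imwrite("pics/stand_t.png",c(t,346,190,96,60,8)[:,:,::-1])
E
```

```text
(no output)
```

View pics/crop1.png

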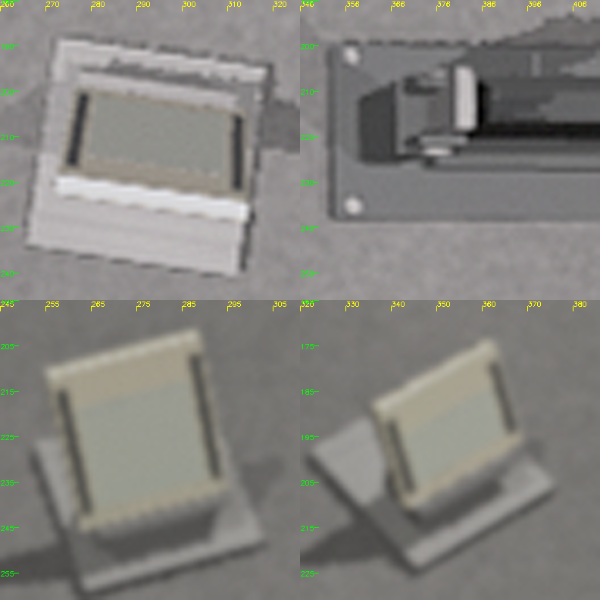

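View pics/stand_s.png

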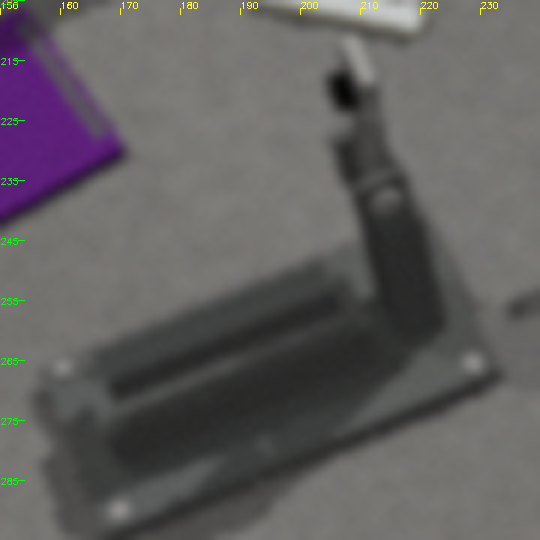

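View pics/stand_t.png

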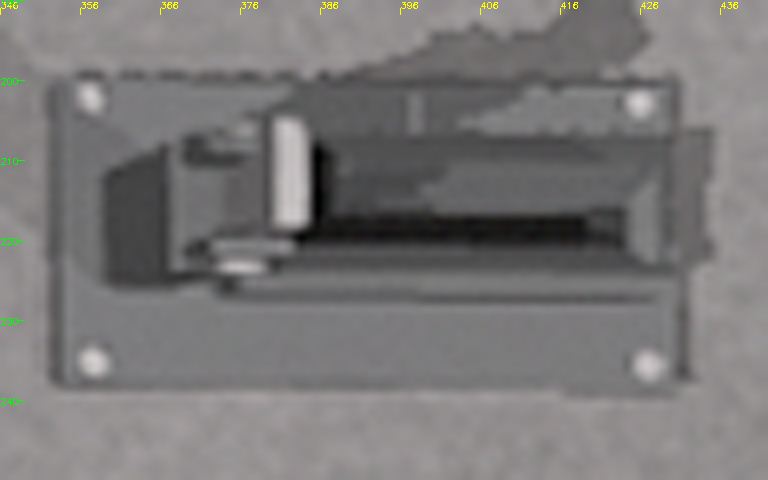

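The crops show that the cassette at top (294,207) / scene (270,228) is clearly longer than the one at scene (352,195), and white, so it is the one to take. The lever stands about upright, with its light tab at top (382,211). Now the fit for the poses.

```bash
cat > h.py <<'E'
import numpy as np
from scipy.optimize import least_squares
from scipy.spatial.transform import Rotation as R
from rig import telemetry,camera_info
def proj(n,P):
    c=camera_info(n);T=np.linalg.inv(c["cam_to_world"]);p=np.atleast_2d(P)@T[:3,:3].T+T[:3,3]
    q=p@np.array(c["mtx"]).T; return q[:,:2]/q[:,2:]
def back(n,uv,z):
    c=camera_info(n);T=np.array(c["cam_to_world"]);d=T[:3,:3]@np.linalg.inv(c["mtx"])@[*uv,1]
    return T[:3,3]+d*(z-T[2,3])/d[2]
def place(p,L):
    return R.from_euler('z',p[2]).apply(L)+[p[0],p[1],0]
def tool(yaw,lean):   # tool x ~ +y, tool y ~ +x, leaning 'lean' (deg) with top to -x, frame yaw deg
    m=np.array([[0,1,0],[1,0,0],[0,0,-1.]]).T
    return (R.from_euler('z',yaw,degrees=True)*R.from_euler('y',-lean,degrees=True)).as_matrix()@m
def go(pos,rot):
    s=telemetry.read_state();A=np.array(s["tcp_rot"])
    d=A.T@(np.array(pos)-s["position"])/.15
    w=R.from_matrix(A.T@rot).as_rotvec()/(2*np.pi)
    print("t",round(s["time_s"],2),"delta",np.round(d,4).tolist(),np.round(w,4).tolist())
E
python3 - <<'E'
from h import *
c=lambda X,Y,u0,v0,k:[u0+(X+.5)/k-.5,v0+(Y+.5)/k-.5]
k=600/132
top=[c(X,Y,260,180,k) for X,Y in[(58,37),(270,68),(240,273),(27,243),(57,173),(249,203),(55,190),(247,221)]]
sc=[c(X,Y-300,245,195,k) for X,Y in[(46,372),(196,331)]]
L=np.array([[55,55,8],[55,-55,8],[-55,-55,8],[-55,55,8],[-24.75,45,112.45],[-24.75,-45,112.45],[-33.2,45,107.2],[-33.2,-45,107.2]])/1e3
# scene camera faces the robot: +y is on its right
Ls=L[[7,6]]
f=lambda p:np.r_[(proj("top",place(p,L))-top).ravel(),(proj("scene",place(p,Ls))-sc).ravel()]
r=least_squares(f,[*back("top",[292,213],0)[:2],0],x_scale=[.01,.01,.1]);print("rest",r.x,np.degrees(r.x[2]));print(np.round(r.fun.reshape(-1,2),1).tolist())
S=[c(X,Y,346,190,8) for X,Y in[(92,97),(640,102),(94,362),(648,365)]]
W=np.array([back("top",q,.013) for q in S]);m=W.mean(0);a=(W[0]-W[1]+W[2]-W[3]);b=W[0]-W[2]+W[1]-W[3]
Ss=[c(X,Y,150,205,6) for X,Y in[(64,367),(119,510),(474,363)]]
print("stand top",m,np.degrees(np.arctan2(-a[0],a[1])),np.degrees(np.arctan2(b[1],b[0])),np.linalg.norm(a)/2,np.linalg.norm(b)/2)
V=np.array([back("scene",q,.013) for q in Ss]);print("scene screws",V[:,:2].round(4).tolist(),"top",W[:,:2].round(4).tolist())
yaw=np.arctan2(-a[0],a[1]);p=[m[0],m[1],yaw]
print("bay",place(p,np.array([[0,-.015,.012]])))
# lever angle hint: tab top px in both views
print("tabtop",[proj("top",place(p,np.array([[0,.063-.07*np.sin(t),.124+.07*np.cos(t)]]))).round(1).tolist() for t in(-.2,0,.2,.4)],[proj("scene",place(p,np.array([[0,.063-.076*np.sin(t),.124+.076*np.cos(t)]]))).round(1).tolist() for t in(-.2,0,.2,.4)])
E
```

```text
rest [ 0.56926757  0.00180981 -0.17150587] -9.826562330787453
[[0.6, -0.8], [0.3, -0.9], [0.6, 0.5], [0.6, 0.2], [-0.4, 0.0], [0.1, -0.3], [-0.5, 0.5], [-0.2, -0.1], [-0.1, -0.8], [0.5, -0.8]]
stand top [ 0.55115477 -0.22683722  0.013     ] -1.9025800902192158 -2.1941959325858194 0.15970592036739814 0.07677074737885035
scene screws [[0.51, -0.3057], [0.586, -0.3086], [0.5919, -0.1488]] top [[0.5923, -0.1486], [0.5867, -0.308], [0.5153, -0.1455], [0.5103, -0.3053]]
bay [[ 0.55065677 -0.24182895  0.012     ]]
tabtop [[[376.7, 211.2]], [[384.2, 211.2]], [[391.4, 211.3]], [[397.8, 211.5]]] [[[213.5, 212.8]], [[207.3, 214.8]], [[201.3, 217.6]], [[195.6, 221.0]]]
```

```bash
cat >> h.py <<'E'
REST=[.5693,.0018,np.radians(-9.83)]; STAND=[.5512,-.2268,np.radians(-2.0)]
l=np.radians(32)
def cas(up,yoff=-.010,n=0): # TCP point 'up' m along leaning cassette from foot
    return place(REST,np.array([.024-up*np.sin(l)+n*np.cos(l),yoff,.025+up*np.cos(l)+n*np.sin(l)]))
RG=tool(-9.83,32)
E
python3 -c "
from h import *
print(cas(.15),RG.round(3).tolist()); go(cas(.15),RG)"
```

```text
[0.51291949 0.00142001 0.15220721] [[0.171, 0.836, 0.522], [0.985, -0.145, -0.09], [0.0, 0.53, -0.848]]
t 0.1 delta [-3.306, -3.2837, 0.4684] [-0.072, -0.0657, 0.2298]
```

{"api": "carry_out", "payload": {"deltas": [[[-0.1, -0.1, 0, 0, 0, 0, -1], [-0.2, -0.2, 0, 0, 0, 0, -1], [-0.3, -0.3, 0, 0, 0, 0, -1], [-0.4, -0.4, 0, 0, 0, 0, -1], [-0.5, -0.5, 0, 0, 0, 0, -1], [-0.6, -0.6, 0, 0, 0, 0, -1], [-0.7, -0.7, 0, 0, 0, 0, -1], [-0.8, -0.8, 0, 0, 0, 0, -1], [-0.9, -0.9, 0, 0, 0, 0, -1], [-1, -1, 0, 0, 0, 0, -1]]]}}

```text
time_s: 0.93
position: [0.2658, 0.4202, 0.2223]
tcp_rot: [[-0.967, 0.254, -0.001], [0.254, 0.967, -0.001], [0.0, -0.001, -1.0]]
force: [0.4, 0.0, 0.7]
opening: 1.0
grasp_force: 0.0
```

{"api": "carry_out", "payload": {"deltas": [[[-0.1, -0.1, 0, 0, 0, 0, -1], [-0.2, -0.2, 0, 0, 0, 0, -1], [-0.3, -0.3, 0, 0, 0, 0, -1], [-0.4, -0.4, 0, 0, 0, 0, -1], [-0.5, -0.5, 0, 0, 0, 0, -1], [-0.6, -0.6, 0, 0, 0, 0, -1], [-0.7, -0.7, 0, 0, 0, 0, -1], [-0.8, -0.8, 0, 0, 0, 0, -1], [-0.9, -0.9, 0, 0, 0, 0, -1], [-1, -1, 0, 0, 0, 0, -1]]]}}

```text
time_s: 1.77
position: [0.3728, 0.2371, 0.2224]
tcp_rot: [[-0.967, 0.254, -0.001], [0.254, 0.967, -0.0], [0.0, -0.0, -1.0]]
force: [0.3, 0.5, 0.4]
opening: 1.002
grasp_force: 0.0
```

{"api": "carry_out", "payload": {"deltas": [[[-0.1, -0.1, 0, -0.007, -0.007, 0.02, -0.3], [-0.2, -0.2, 0, -0.014, -0.013, 0.04, -0.3], [-0.3, -0.3, 0, -0.02, -0.02, 0.06, -0.3], [-0.4, -0.4, 0, -0.02, -0.02, 0.08, -0.3], [-0.5, -0.5, 0, -0.02, -0.02, 0.1, -0.3], [-0.6, -0.6, 0, -0.03, -0.03, 0.11, -0.3], [-0.7, -0.7, 0, -0.03, -0.03, 0.12, -0.3], [-0.8, -0.8, 0, -0.04, -0.03, 0.13, -0.3], [-0.9, -0.9, 0, -0.04, -0.04, 0.14, -0.3], [-1, -1, 0, -0.04, -0.04, 0.15, -0.3]]]}}

```text
time_s: 2.6
position: [0.4773, 0.0542, 0.2214]
tcp_rot: [[-0.333, 0.882, 0.332], [0.938, 0.347, 0.017], [-0.101, 0.317, -0.943]]
force: [-0.5, 0.3, -0.6]
opening: 0.651
grasp_force: 0.0
```

```bash
python3 -c "
from h import *
go(cas(.15),RG); s=telemetry.read_state(); print(s['position'],s['joint_positions'],s['opening'],s['force'])"
```

```text
t 2.6 delta [-0.3627, -0.0589, 0.5083] [-0.0323, -0.0207, 0.0806]
[0.47726455 0.05422935 0.22143166] [ -9.58453327  13.07730716 116.49164358   7.86503012  31.65769723
 -36.09585945] 0.6512152464690272 [-0.46306503  0.33814004 -0.61991404]
```

{"api": "carry_out", "payload": {"deltas": [[[-0.05, -0.01, 0.06, -0.004, -0.003, 0.01, -0.3], [-0.1, -0.02, 0.12, -0.008, -0.005, 0.02, -0.3], [-0.15, -0.03, 0.18, -0.012, -0.008, 0.03, -0.3], [-0.2, -0.035, 0.24, -0.016, -0.01, 0.04, -0.3], [-0.25, -0.04, 0.3, -0.02, -0.013, 0.05, -0.3], [-0.3, -0.05, 0.36, -0.024, -0.016, 0.06, -0.3], [-0.33, -0.055, 0.42, -0.028, -0.018, 0.07, -0.3], [-0.3627, -0.0589, 0.47, -0.0323, -0.0207, 0.0806, -0.3], [-0.3627, -0.0589, 0.5083, -0.0323, -0.0207, 0.0806, -0.3], [-0.3627, -0.0589, 0.5083, -0.0323, -0.0207, 0.0806, -0.3]]]}}

```text
time_s: 3.43
position: [0.5175, 0.0096, 0.1661]
tcp_rot: [[0.116, 0.846, 0.521], [0.993, -0.098, -0.062], [-0.002, 0.525, -0.851]]
force: [-0.2, 0.4, 0.1]
opening: 0.65
grasp_force: 0.0
```

```bash
python3 - <<'E'
from h import *
from rig import capture
import cv2
go(cas(.059),RG); s=telemetry.read_state(); print(s['position'],s['joint_positions'])
t=capture("top");a=capture("scene")
o=np.hstack([cv2.resize(t[170:250,245:345],None,fx=4,fy=4,interpolation=2),cv2.resize(a[175:255,225:325],None,fx=4,fy=4,interpolation=2)])
for q,(n,ox,u,v) in {i:x for i,x in enumerate([("top",0,245,170),("scene",400,225,175)])}.items():
    for P in place(REST,np.array([[-24.75,45,112.45],[-24.75,-45,112.45],[-33.2,45,107.2],[-33.2,-45,107.2]])/1e3):
        x=proj(n,P)[0]; cv2.circle(o,(int((x[0]-u+.5)*4+ox),int((x[1]-v+.5)*4)),2,(255,0,0),-1)
cv2.imwrite("pics/pre.png",o[:,:,::-1])
E
```

```text
t 3.43 delta [-0.0742, -0.0656, 0.6728] [-0.001, -0.0044, 0.0076]
[0.51745893 0.00955361 0.16608778] [-13.43178393  22.56476048 124.64194606  69.30231942   3.71037175
 -75.09329244]
```

View pics/pre.png

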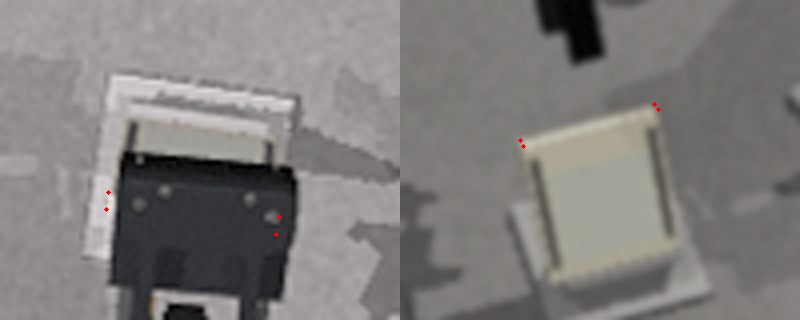

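The crop shows that the fitted top corners land on the cassette's top edge in the scene view (left about (523,143), right (657,107)), and that the open gripper is above it, with the cassette undisturbed. The pose is still settling because the wrist is near its singular line, so I'll settle it before descending.

```bash
python3 -c "
from h import *
go(cas(.14),RG)"
```

```text
t 3.53 delta [-0.0598, -0.0677, 0.1329] [-0.001, -0.0045, 0.0075]
```

{"api": "carry_out", "payload": {"deltas": [[[-0.06, -0.068, 0.03, -0.001, -0.0045, 0.0075, -0.3], [-0.06, -0.068, 0.05, -0.001, -0.0045, 0.0075, -0.3], [-0.06, -0.068, 0.07, -0.001, -0.0045, 0.0075, -0.3], [-0.06, -0.068, 0.09, -0.001, -0.0045, 0.0075, -0.3], [-0.06, -0.068, 0.11, -0.001, -0.0045, 0.0075, -0.3], [-0.06, -0.068, 0.133, -0.001, -0.0045, 0.0075, -0.3], [-0.06, -0.068, 0.133, -0.001, -0.0045, 0.0075, -0.3], [-0.06, -0.068, 0.133, -0.001, -0.0045, 0.0075, -0.3], [-0.06, -0.068, 0.133, -0.001, -0.0045, 0.0075, -0.3], [-0.06, -0.068, 0.133, -0.001, -0.0045, 0.0075, -0.3]]]}}

```text
time_s: 4.37
position: [0.5183, 0.0006, 0.1441]
tcp_rot: [[0.169, 0.836, 0.523], [0.986, -0.143, -0.09], [-0.001, 0.53, -0.848]]
force: [-0.2, -0.0, -0.7]
opening: 0.648
grasp_force: 0.0
```

```bash
python3 -c "
from h import *
go(cas(.059),RG);s=telemetry.read_state(); print(s['position']-cas(.14),s['joint_positions'])"
```

```text
t 4.37 delta [-0.0009, -0.0023, 0.542] [0.0001, -0.0, 0.0003]
[1.19611736e-04 9.18281384e-05 4.19833765e-04] [ -13.48005255   26.06593668  125.83891864  153.27153771    4.34160408
 -156.5502291 ]
```

The wrist turns towards the J6 limit here, so I'll tilt the fingers 18° within the cassette's plane. The pads stay flat on its faces, the wrist stays clear of the singularity, and the body will lean away from the lever.

```bash
cat >> h.py <<'E'
def tilt(Rm,deg=18): # turn about tool y so tool z gains +toolx
    return Rm@R.from_euler('y',deg,degrees=True).as_matrix()
RT=tilt(RG); 
def grasp(up,yoff=0.): return cas(up,yoff)+.019*RT[:,2]
E
python3 -c "
from h import *
print(RT.round(3).tolist()); go(grasp(.168),RT)"
```

```text
[[0.001, 0.836, 0.549], [0.965, -0.145, 0.218], [0.262, 0.53, -0.807]]
t 4.37 delta [0.1051, -0.0018, -0.0642] [0.0, 0.05, 0.0003]
```

{"api": "carry_out", "payload": {"deltas": [[[0.02, 0, -0.02, 0, 0.01, 0, -0.3], [0.04, 0, -0.04, 0, 0.02, 0, -0.3], [0.06, 0, -0.064, 0, 0.03, 0, -0.3], [0.08, 0, -0.064, 0, 0.04, 0, -0.3], [0.105, -0.002, -0.064, 0, 0.05, 0, -0.3], [0.105, -0.002, -0.064, 0, 0.05, 0, -0.3], [0.105, -0.002, -0.064, 0, 0.05, 0, -0.3], [0.105, -0.002, -0.064, 0, 0.05, 0, -0.3], [0.105, -0.002, -0.064, 0, 0.05, 0, -0.3], [0.105, -0.002, -0.064, 0, 0.05, 0, -0.3]]]}}

```text
time_s: 5.2
position: [0.5156, 0.0175, 0.1524]
tcp_rot: [[-0.001, 0.835, 0.55], [0.966, -0.143, 0.218], [0.26, 0.531, -0.807]]
force: [0.4, 0.6, -0.5]
opening: 0.647
grasp_force: 0.0
```

```bash
python3 -c "
from h import *
go(grasp(.078),RT);s=telemetry.read_state(); print(s['position']-grasp(.168),s['joint_positions'])"
```

```text
t 5.2 delta [-0.1879, -0.0003, 0.5717] [0.0, 0.0001, 0.0004]
[-0.00011513  0.00040138  0.00020257] [ -26.45342156   26.47981024  127.26480518   89.66638689   26.08034834
 -105.4298375 ]
```

Joints are healthy. Descend in two-thirds, then the rest.

{"api": "carry_out", "payload": {"deltas": [[[-0.02, 0, 0.06, 0, 0, 0, -0.3], [-0.04, 0, 0.12, 0, 0, 0, -0.3], [-0.06, 0, 0.18, 0, 0, 0, -0.3], [-0.08, 0, 0.24, 0, 0, 0, -0.3], [-0.1, 0, 0.3, 0, 0, 0, -0.3], [-0.12, 0, 0.36, 0, 0, 0, -0.3], [-0.14, 0, 0.42, 0, 0, 0, -0.3], [-0.16, 0, 0.48, 0, 0, 0, -0.3], [-0.175, 0, 0.53, 0, 0, 0, -0.3], [-0.188, 0, 0.572, 0, 0, 0, -0.3]]]}}

```text
time_s: 6.03
position: [0.5631, 0.0093, 0.0752]
tcp_rot: [[-0.002, 0.836, 0.549], [0.965, -0.142, 0.219], [0.261, 0.53, -0.807]]
force: [-0.3, 0.5, 0.6]
opening: 0.649
grasp_force: 0.0
```

```bash
python3 - <<'E'
from h import *
from rig import capture
import cv2
go(grasp(.078),RT);s=telemetry.read_state(); print(s['position']-grasp(.078),s['joint_positions'],s['force'])
t=capture("top");a=capture("scene")
o=np.hstack([cv2.resize(t[170:250,245:345],None,fx=4,fy=4,interpolation=2),cv2.resize(a[175:255,225:325],None,fx=4,fy=4,interpolation=2)])
cv2.imwrite("pics/at.png",o[:,:,::-1])
E
```

```text
t 6.03 delta [-0.0013, 0.0004, -0.0056] [-0.0001, -0.0, 0.0005]
[ 0.00041106  0.00038608 -0.00065716] [ -24.40310869   39.27104296  122.85865108  108.4751889    26.68302751
 -124.33039317] [-0.28267783  0.51391467  0.57902941]
```

View pics/at.png

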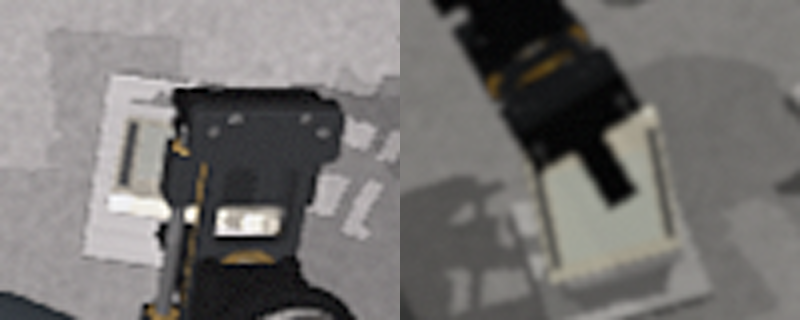

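The picture shows the near finger lying over the middle of the tall cassette's face (tip at about (620,200) in the right half) and the cassette unmoved. Closing now.

{"api": "carry_out", "payload": {"deltas": [[[0, 0, 0, 0, 0, 0, 0], [0, 0, 0, 0, 0, 0, 0.3], [0, 0, 0, 0, 0, 0, 0.5], [0, 0, 0, 0, 0, 0, 0.6], [0, 0, 0, 0, 0, 0, 0.7], [0, 0, 0, 0, 0, 0, 0.8], [0, 0, 0, 0, 0, 0, 1], [0, 0, 0, 0, 0, 0, 1], [0, 0, 0, 0, 0, 0, 1], [0, 0, 0, 0, 0, 0, 1]]]}}

```text
time_s: 6.97
position: [0.5627, 0.0084, 0.0756]
tcp_rot: [[-0.0, 0.836, 0.549], [0.965, -0.143, 0.218], [0.261, 0.53, -0.807]]
force: [-0.2, -0.6, 0.5]
opening: 0.115
grasp_force: 30.0
```

```bash
python3 - <<'E'
from h import *
go(grasp(.078),RT);
go(grasp(.078+.06),RT)
s=telemetry.read_state(); print(s['opening'],s['grasp_force'],s['force'])
E
```

```text
t 6.97 delta [0.0039, -0.0003, -0.0004] [0.0, 0.0001, 0.0003]
t 6.97 delta [0.1274, -0.0, -0.3809] [0.0, 0.0001, 0.0003]
0.11523880016930624 29.99388776253909 [-0.16589253 -0.64697731  0.51083186]
```

{"api": "carry_out", "payload": {"deltas": [[[0.005, 0, -0.015, 0, 0, 0, 1], [0.015, 0.002, -0.045, 0, 0, 0, 1], [0.028, 0.004, -0.085, 0, 0, 0, 1], [0.042, 0.006, -0.125, 0, 0, 0, 1], [0.056, 0.008, -0.165, 0, 0, 0, 1], [0.07, 0.01, -0.21, 0, 0, 0, 1], [0.085, 0.01, -0.255, 0, 0, 0, 1], [0.1, 0.01, -0.3, 0, 0, 0, 1], [0.114, 0.01, -0.34, 0, 0, 0, 1], [0.127, 0.01, -0.381, 0, 0, 0, 1]]]}}

```text
time_s: 7.8
position: [0.5322, 0.0143, 0.1283]
tcp_rot: [[-0.001, 0.835, 0.55], [0.965, -0.143, 0.218], [0.261, 0.531, -0.806]]
force: [-0.3, 0.0, -0.7]
opening: 0.112
grasp_force: 30.0
```

```bash
cat >> h.py <<'E'
RB=tilt(tool(-2,0))
def bayT(foot_z,dx=0.,dy=0.): # TCP when cassette foot centre is foot_z above bay floor, upright
    return place(STAND,np.array([dx,-.015+dy,.012+foot_z+.078]))+.019*RB[:,2]
E
python3 - <<'E'
from h import *
s=telemetry.read_state(); print(s['opening'],s['grasp_force'],s['force'])
# mid: over at clear height, foot z 0.10 above floor, lean kept first
go([.50,-.10,.24],RB)
go(bayT(.075),RB); print(bayT(.075),RB.round(3).tolist())
E
```

```text
0.11180850531460572 29.990956184919924 [-0.32680132  0.01810617 -0.7213077 ]
t 7.8 delta [-0.5411, 0.3246, -0.8848] [0.091, 0.0062, 0.0076]
t 7.8 delta [-1.578, 0.4079, -0.3958] [0.091, 0.0062, 0.0076]
[ 0.55088141 -0.23592312  0.14692993] [[0.033, 0.999, 0.011], [0.95, -0.035, 0.309], [0.309, 0.0, -0.951]]
```

```bash
python3 - <<'E'
from h import *
go([.53,-.07,.27],RB)
E
```

```text
t 7.8 delta [-0.296, 0.5693, -0.8925] [0.091, 0.0062, 0.0076]
```

{"api": "carry_out", "payload": {"deltas": [[[-0.02, 0.06, -0.09, 0, 0, 0, 1], [-0.05, 0.12, -0.18, 0, 0, 0, 1], [-0.08, 0.18, -0.27, 0, 0, 0, 1], [-0.11, 0.24, -0.36, 0.008, 0, 0, 1], [-0.14, 0.3, -0.46, 0.022, 0.001, 0.001, 1], [-0.17, 0.36, -0.56, 0.037, 0.002, 0.003, 1], [-0.2, 0.42, -0.66, 0.052, 0.003, 0.004, 1], [-0.23, 0.48, -0.75, 0.066, 0.004, 0.005, 1], [-0.26, 0.53, -0.83, 0.08, 0.005, 0.007, 1], [-0.296, 0.569, -0.892, 0.091, 0.006, 0.0076, 1]]]}}

```text
time_s: 8.63
position: [0.5307, -0.0719, 0.2727]
tcp_rot: [[0.035, 0.999, 0.009], [0.952, -0.036, 0.303], [0.303, -0.002, -0.953]]
force: [0.2, 0.1, -2.2]
opening: 0.111
grasp_force: 30.0
```

```bash
python3 - <<'E'
from h import *
s=telemetry.read_state(); print(s['joint_positions'],s['opening'],s['grasp_force'],s['force'],s['moment'])
p=bayT(.075);p[2]=.30; go(p,RB)
E
```

```text
[-28.89316315  22.27612208  90.09243572  16.12048872  76.42879471
 -31.80687822] 0.11132322489393374 29.990952133666724 [ 0.19415046  0.05366541 -2.21087226] [-0.31130579  0.02983873 -0.03441774]
t 8.63 delta [-0.981, 0.1738, -0.5038] [-0.0002, 0.001, -0.0003]
```

{"api": "carry_out", "payload": {"deltas": [[[-0.1, 0.02, -0.05, 0, 0, 0, 1], [-0.2, 0.04, -0.11, 0, 0, 0, 1], [-0.32, 0.06, -0.17, 0, 0, 0, 1], [-0.44, 0.08, -0.23, 0, 0.001, 0, 1], [-0.56, 0.1, -0.29, 0, 0.001, 0, 1], [-0.68, 0.12, -0.35, 0, 0.001, 0, 1], [-0.8, 0.14, -0.41, 0, 0.001, 0, 1], [-0.9, 0.16, -0.46, 0, 0.001, 0, 1], [-0.95, 0.17, -0.49, 0, 0.001, 0, 1], [-0.981, 0.174, -0.504, 0, 0.001, 0, 1]]]}}

```text
time_s: 9.47
position: [0.5495, -0.2357, 0.2949]
tcp_rot: [[0.036, 0.999, 0.011], [0.948, -0.038, 0.315], [0.315, -0.001, -0.949]]
force: [0.3, 1.2, -0.6]
opening: 0.109
grasp_force: 30.0
```

```bash
python3 - <<'E'
from h import *
from rig import capture
import cv2
s=telemetry.read_state(); print(s['joint_positions'],s['opening'],s['force'],s['position'])
go(bayT(.06),RB)
t=capture("top");a=capture("scene")
o=np.hstack([cv2.resize(t[165:245,340:440],None,fx=4,fy=4,interpolation=2),cv2.resize(a[175:295,130:230],(400,480),interpolation=2)[:320]]) if 0 else None
A=cv2.resize(t[160:250,345:445],None,fx=4,fy=4,interpolation=2);B=cv2.resize(a[170:290,130:230],None,fx=4,fy=4,interpolation=2)
A=np.vstack([A,np.zeros((120,400,3),np.uint8)])
cv2.imwrite("pics/over.png",np.hstack([A,B])[:,:,::-1]); np.save("over_s",a);np.save("over_t",t)
# predicted cassette foot/top corners in scene from the TCP pose
E=np.array(s["tcp_rot"])@RB.T; g=s["position"]-.019*np.array(s["tcp_rot"])[:,2]
C=g+R.from_euler('z',-2,degrees=True).apply(np.array([[5,-45,22],[5,45,22],[5,-45,-78],[5,45,-78]])/1e3)@E.T
print("pred scene",proj("scene",C).round(1).tolist())
E
```

```text
[-41.28092876  28.22181732  76.10306015  14.11359093  87.61672031
 -41.17574974] 0.10904990613765117 [ 0.25822098  1.1637751  -0.64346929] [ 0.54949232 -0.23567701  0.29490853]
t 9.47 delta [-0.3433, 0.0105, 1.0308] [-0.0, -0.001, -0.0005]
pred scene [[142.0, 199.8], [183.9, 184.3], [153.4, 227.1], [192.1, 212.2]]
```

View pics/over.png

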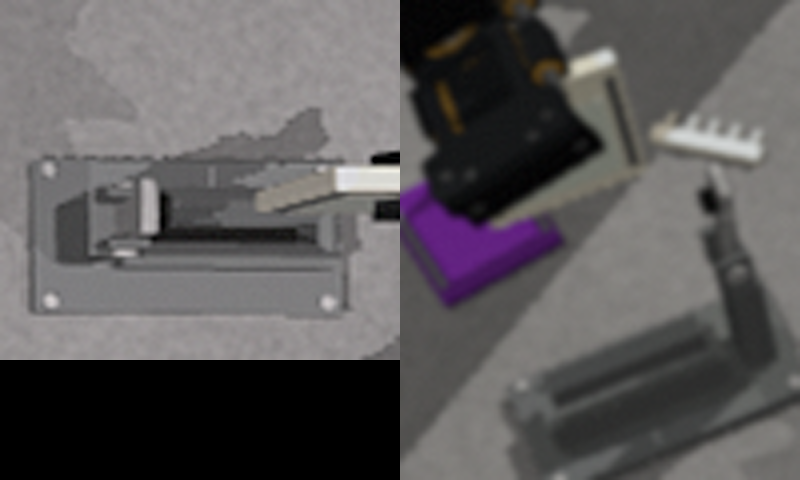

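The left half shows the cassette's top and edge right of the lever over the bay. The right half shows the cassette held upright above the stand, with its foot edge from about (492,224) to (640,178). I'll check that edge numerically against the prediction for a small in-plane slip.

```bash
python3 - <<'E'
from h import *
a=np.load("over_s.npy").astype(int)
# foot edge: print R-B and R column profiles around predicted line
for u in range(158,192,4):
    v0=227.1+(u-153.4)*(212.2-227.1)/(192.1-153.4); r=range(int(v0)-5,int(v0)+6)
    print(u,round(v0,1),r[0],[(int(a[v,u].sum()//3),int(a[v,u,0]-a[v,u,2])) for v in r])
for v in range(188,212,4):
    u0=183.9+(v-184.3)*(192.1-183.9)/(212.2-184.3); r=range(int(u0)-4,int(u0)+6)
    print("row",v,round(u0,1),r[0],[(int(a[v,u].sum()//3),int(a[v,u,0]-a[v,u,2])) for u in r])
E
```

```text
158 225.3 220 [(30, 2), (62, 6), (91, 13), (108, 16), (110, 11), (102, -5), (92, -23), (86, -31), (87, -31), (86, -30), (83, -28)]
162 223.8 218 [(40, 3), (73, 5), (101, 11), (113, 15), (112, 17), (103, 10), (90, -9), (82, -25), (82, -31), (86, -31), (82, -29)]
166 222.2 217 [(89, 4), (109, 8), (114, 11), (113, 14), (109, 15), (94, 10), (77, -1), (64, -5), (61, -6), (64, -5), (64, -11)]
170 220.7 215 [(101, 5), (111, 7), (112, 9), (112, 14), (110, 15), (107, 15), (96, 10), (86, 4), (84, 3), (84, 3), (83, 3)]
174 219.2 214 [(113, 6), (111, 8), (112, 12), (113, 16), (111, 15), (104, 11), (91, 5), (87, 3), (85, 4), (83, 3), (83, 4)]
178 217.6 212 [(111, 7), (111, 6), (111, 8), (112, 15), (112, 16), (105, 13), (96, 8), (89, 4), (87, 3), (88, 3), (87, 4)]
182 216.1 211 [(112, 6), (111, 8), (113, 11), (114, 15), (114, 16), (107, 12), (92, 6), (87, 3), (85, 3), (87, 3), (92, 3)]
186 214.5 209 [(90, 10), (95, 11), (102, 12), (111, 15), (114, 17), (107, 14), (95, 8), (91, 3), (97, 4), (106, 4), (115, 5)]
190 213.0 208 [(96, 9), (95, 11), (93, 12), (104, 13), (117, 15), (120, 10), (118, 6), (122, 4), (129, 6), (130, 4), (132, 6)]
row 188 185.0 180 [(112, 17), (105, 15), (98, 14), (101, 14), (101, 12), (95, 9), (89, 4), (84, 2), (84, 4), (83, 3)]
row 192 186.2 182 [(59, 6), (57, 4), (80, 9), (95, 11), (92, 8), (86, 5), (84, 1), (84, 4), (84, 3), (84, 4)]
row 196 187.3 183 [(66, 6), (54, 3), (70, 7), (90, 10), (94, 8), (88, 5), (85, 3), (86, 3), (85, 2), (84, 3)]
row 200 188.5 184 [(71, 7), (54, 3), (69, 7), (88, 10), (93, 10), (89, 6), (83, 3), (82, 4), (87, 4), (95, 7)]
row 204 189.7 185 [(75, 8), (54, 2), (64, 7), (87, 11), (97, 10), (93, 6), (92, 6), (107, 12), (129, 17), (141, 21)]
row 208 190.9 186 [(83, 10), (59, 4), (62, 5), (85, 11), (96, 9), (91, 6), (87, 3), (92, 3), (104, 4), (108, 3)]
```

The foot edge is within 0.5 px of the prediction, so nothing slipped. Going down.

{"api": "carry_out", "payload": {"deltas": [[[-0.03, 0.01, 0.09, 0, -0.001, 0, 1], [-0.07, 0.01, 0.2, 0, -0.001, 0, 1], [-0.11, 0.01, 0.32, 0, -0.001, 0, 1], [-0.15, 0.01, 0.44, 0, -0.001, -0.0005, 1], [-0.19, 0.01, 0.56, 0, -0.001, -0.0005, 1], [-0.23, 0.01, 0.68, 0, -0.001, -0.0005, 1], [-0.27, 0.01, 0.8, 0, -0.001, -0.0005, 1], [-0.3, 0.01, 0.9, 0, -0.001, -0.0005, 1], [-0.32, 0.01, 0.96, 0, -0.001, -0.0005, 1], [-0.333, 0.01, 1, 0, -0.001, -0.0005, 1]]]}}

```text
time_s: 10.4
position: [0.5514, -0.233, 0.1364]
tcp_rot: [[0.03, 1.0, 0.008], [0.95, -0.032, 0.31], [0.31, -0.001, -0.951]]
force: [-0.6, 0.2, -2.0]
opening: 0.112
grasp_force: 30.0
```

```bash
python3 - <<'E'
from h import *
s=telemetry.read_state(); print(s['force'],s['position']-bayT(.06))
go(bayT(.03),RB);go(bayT(.003),RB)
E
```

```text
[-0.59818206  0.17009873 -2.00525568] [0.00051098 0.00288041 0.00443429]
t 10.4 delta [-0.0895, -0.0025, 0.2123] [-0.0004, -0.0002, 0.0004]
t 10.4 delta [-0.1453, -0.0022, 0.3834] [-0.0004, -0.0002, 0.0004]
```

{"api": "carry_out", "payload": {"deltas": [[[-0.04, -0.002, 0.03, 0, 0, 0, 1], [-0.05, -0.002, 0.06, 0, 0, 0, 1], [-0.06, -0.002, 0.09, 0, 0, 0, 1], [-0.07, -0.002, 0.12, 0, 0, 0, 1], [-0.075, -0.002, 0.15, 0, 0, 0, 1], [-0.08, -0.002, 0.18, 0, 0, 0, 1], [-0.09, -0.002, 0.21, 0, 0, 0, 1], [-0.1, -0.002, 0.235, 0, 0, 0, 1], [-0.11, -0.002, 0.26, 0, 0, 0, 1], [-0.11, -0.002, 0.27, 0, 0, 0, 1]]]}}

```text
time_s: 11.23
position: [0.5517, -0.2378, 0.0933]
tcp_rot: [[0.031, 0.999, 0.01], [0.951, -0.032, 0.308], [0.308, 0.0, -0.951]]
force: [-1.1, -0.4, -0.9]
opening: 0.118
grasp_force: 30.0
```

```bash
python3 - <<'E'
from h import *
s=telemetry.read_state(); print(s['force'],s['moment'],s['position']-bayT(.0))
go(bayT(.003),RB);go(bayT(.0),RB)
E
```

```text
[-1.08114649 -0.40098352 -0.87071516] [-0.34655206  0.15984238  0.04997427] [ 0.00078418 -0.00186292  0.02132936]
t 11.23 delta [-0.026, -0.0056, 0.12] [-0.0001, 0.0001, 0.0004]
t 11.23 delta [-0.0322, -0.0056, 0.139] [-0.0001, 0.0001, 0.0004]
```

{"api": "carry_out", "payload": {"deltas": [[[-0.004, -0.005, 0.015, 0, 0, 0, 1], [-0.007, -0.005, 0.03, 0, 0, 0, 1], [-0.01, -0.005, 0.045, 0, 0, 0, 1], [-0.013, -0.005, 0.06, 0, 0, 0, 1], [-0.016, -0.005, 0.075, 0, 0, 0, 1], [-0.02, -0.005, 0.09, 0, 0, 0, 1], [-0.024, -0.005, 0.105, 0, 0, 0, 1], [-0.026, -0.005, 0.113, 0, 0, 0, 1], [-0.026, -0.005, 0.12, 0, 0, 0, 1], [-0.026, -0.005, 0.12, 0, 0, 0, 1]]]}}

```text
time_s: 12.07
position: [0.5511, -0.2359, 0.0755]
tcp_rot: [[0.031, 0.999, 0.01], [0.951, -0.032, 0.308], [0.308, 0.0, -0.951]]
force: [0.2, 0.7, -1.0]
opening: 0.115
grasp_force: 30.0
```

```bash
python3 - <<'E'
from h import *
s=telemetry.read_state(); print(s['force'],s['moment'],s['position']-bayT(.0))
go(bayT(.0),RB);go(bayT(-.002),RB)
E
```

```text
[ 0.22794653  0.65794193 -0.98190711] [-0.33702774  0.06475618  0.02226152] [2.43479235e-04 7.19175041e-05 3.52915157e-03]
t 12.07 delta [-0.0078, -0.0016, 0.0222] [-0.0001, 0.0001, 0.0004]
t 12.07 delta [-0.0119, -0.0016, 0.0349] [-0.0001, 0.0001, 0.0004]
```

{"api": "carry_out", "payload": {"deltas": [[[-0.001, 0, 0.004, 0, 0, 0, 1], [-0.002, 0, 0.008, 0, 0, 0, 1], [-0.004, 0, 0.012, 0, 0, 0, 1], [-0.005, 0, 0.015, 0, 0, 0, 1], [-0.006, 0, 0.018, 0, 0, 0, 1], [-0.007, 0, 0.021, 0, 0, 0, 1], [-0.008, 0, 0.024, 0, 0, 0, 1], [-0.009, 0, 0.026, 0, 0, 0, 1], [-0.009, 0, 0.026, 0, 0, 0, 1], [-0.009, 0, 0.026, 0, 0, 0, 1]]]}}

```text
time_s: 12.9
position: [0.5513, -0.2361, 0.0718]
tcp_rot: [[0.03, 0.999, 0.011], [0.951, -0.032, 0.308], [0.308, 0.001, -0.951]]
force: [-0.2, -0.6, -0.1]
opening: 0.117
grasp_force: 30.0
```

```bash
python3 - <<'E'
from h import *
s=telemetry.read_state(); print(s['force'],s['moment'],s['position']-bayT(.0))
E
```

```text
[-0.15797719 -0.57926601 -0.05290437] [-0.16620349  0.12485793  0.06337067] [ 0.00038615 -0.00018816 -0.00011174]
```

{"api": "carry_out", "payload": {"deltas": [[[0, 0, 0.001, 0, 0, 0, 1], [-0.001, 0, 0.002, 0, 0, 0, 1], [-0.001, 0, 0.003, 0, 0, 0, 1], [-0.001, 0, 0.004, 0, 0, 0, 1], [-0.002, 0, 0.005, 0, 0, 0, 1], [-0.002, 0, 0.006, 0, 0, 0, 1], [-0.002, 0, 0.007, 0, 0, 0, 1], [-0.003, 0, 0.008, 0, 0, 0, 1], [-0.003, 0, 0.009, 0, 0, 0, 1], [-0.003, 0, 0.009, 0, 0, 0, 1]]]}}

```text
time_s: 13.73
position: [0.5513, -0.2361, 0.0718]
tcp_rot: [[0.03, 0.999, 0.011], [0.951, -0.032, 0.308], [0.308, 0.001, -0.951]]
force: [-1.2, -0.9, 10.1]
opening: 0.106
grasp_force: 30.0
```

```bash
python3 - <<'E'
from h import *
s=telemetry.read_state(); print(s['force'],s['moment'],s['position']-bayT(.0))
E
```

```text
[-1.22695327 -0.90137477 10.11733531] [0.24436258 0.492012   0.1821966 ] [ 0.0004177  -0.00021296 -0.00016079]
```

Contact at 10 N, at the expected height: the foot is on the floor. Ease off and open.

{"api": "carry_out", "payload": {"deltas": [[[0.001, 0, -0.004, 0, 0, 0, 1], [0.002, 0, -0.006, 0, 0, 0, 1], [0.002, 0, -0.006, 0, 0, 0, 0.8], [0.002, 0, -0.006, 0, 0, 0, 0.7], [0.002, 0, -0.006, 0, 0, 0, 0.6], [0.002, 0, -0.006, 0, 0, 0, 0.4], [0.002, 0, -0.006, 0, 0, 0, 0.2], [0.002, 0, -0.006, 0, 0, 0, 0], [0.002, 0, -0.006, 0, 0, 0, -0.2], [0.002, 0, -0.006, 0, 0, 0, -0.2]]]}}

```text
time_s: 14.57
position: [0.5512, -0.2361, 0.0709]
tcp_rot: [[0.031, 0.999, 0.011], [0.951, -0.032, 0.308], [0.308, 0.001, -0.951]]
force: [-0.6, 1.2, -0.8]
opening: 0.494
grasp_force: 0.0
```

{"api": "carry_out", "payload": {"deltas": [[[0.02, 0, -0.06, 0, 0, 0, -0.2], [0.05, 0, -0.15, 0, 0, 0, -0.2], [0.08, 0, -0.24, 0, 0, 0, -0.2], [0.11, 0, -0.33, 0, 0, 0, -0.2], [0.15, 0, -0.45, 0, 0, 0, -0.2], [0.19, 0, -0.58, 0, 0, 0, -0.2], [0.23, 0, -0.71, 0, 0, 0, -0.2], [0.27, 0, -0.83, 0, 0, 0, -0.2], [0.3, 0, -0.93, 0, 0, 0, -0.2], [0.32, 0, -1, 0, 0, 0, -0.2]]]}}

```text
time_s: 15.4
position: [0.5516, -0.2369, 0.2312]
tcp_rot: [[0.03, 0.999, 0.013], [0.952, -0.032, 0.306], [0.306, 0.003, -0.952]]
force: [0.4, 0.1, 0.4]
opening: 0.602
grasp_force: 0.0
```

```bash
python3 - <<'E'
from h import *
from rig import capture
import cv2
s=telemetry.read_state(); print(s['force'],s['position'],s['opening'],s['joint_positions'])
t=capture("top");a=capture("scene");np.save("in_s",a);np.save("in_t",t)
A=cv2.resize(t[160:250,345:445],None,fx=4,fy=4,interpolation=2);B=cv2.resize(a[170:290,130:230],None,fx=4,fy=4,interpolation=2)
A=np.vstack([A,np.zeros((120,400,3),np.uint8)])
o=np.hstack([A,B])
C=place(STAND,np.array([[5,30,112],[5,-60,112],[-5,30,112],[-5,-60,112]])/1e3)
for P in C:
    x=proj("top",P)[0];cv2.circle(o,(int((x[0]-345+.5)*4),int((x[1]-160+.5)*4)),2,(255,0,0),-1)
    x=proj("scene",P)[0];cv2.circle(o,(int((x[0]-130+.5)*4+400),int((x[1]-170+.5)*4)),2,(255,0,0),-1)
cv2.imwrite("pics/in.png",o[:,:,::-1])
E
```

```text
[0.36369416 0.05671677 0.36139013] [ 0.55158635 -0.23694246  0.23119403] 0.6019993349516459 [-41.09770214  31.73074345  80.23297429  14.06221676  79.70619755
 -43.22252853]
```

View pics/in.png

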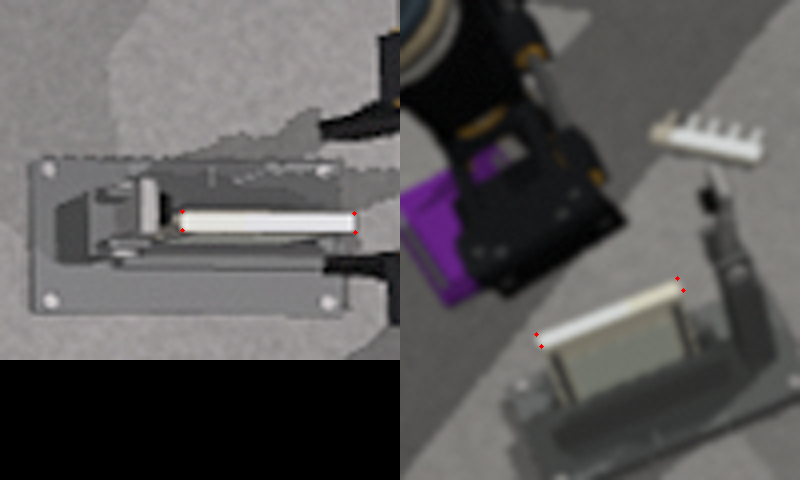

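The picture shows the cassette upright in the bay, with its top edge on the predicted corners: top view (182..356, 212..232), scene (537,335)-(683,285). The lever is still up, with its tip at about (712,175). Next, the closed fingers go behind the tab.

```bash
cat >> h.py <<'E'
RP=tool(-2,0); W=.0095; H=.005
def lev(deg,gap=0.,r=.064): # TCP so that fingertip -y corner is at tab face, lever angle deg
    t=np.radians(deg); return place(STAND,np.array([0,.063-r*np.sin(t)+(H+gap)*np.cos(t)+W,.124+r*np.cos(t)+(H+gap)*np.sin(t)]))
E
python3 - <<'E'
from h import *
p=lev(0,.03);p[2]=.27; print(p);go(p,RP)
E
```

```text
[ 0.5549517  -0.11936549  0.27      ]
t 15.5 delta [0.8288, -0.0051, -0.0071] [0.0007, -0.0493, 0.0005]
```

{"api": "carry_out", "payload": {"deltas": [[[0.03, 0, -0.1, 0, -0.004, 0, 1], [0.1, 0, -0.12, 0, -0.01, 0, 1], [0.2, 0, -0.12, 0, -0.015, 0, 1], [0.3, 0, -0.12, 0, -0.02, 0, 1], [0.4, 0, -0.1, 0, -0.025, 0, 1], [0.5, 0, -0.08, 0, -0.03, 0, 1], [0.6, -0.005, -0.06, 0, -0.035, 0, 1], [0.7, -0.005, -0.04, 0.0007, -0.04, 0, 1], [0.78, -0.005, -0.02, 0.0007, -0.045, 0, 1], [0.829, -0.005, -0.007, 0.0007, -0.0493, 0.0005, 1]]]}}

```text
time_s: 16.33
position: [0.5535, -0.1167, 0.268]
tcp_rot: [[0.034, 0.999, -0.005], [0.999, -0.034, 0.002], [0.002, -0.005, -1.0]]
force: [-0.2, -0.3, 0.6]
opening: 0.019
grasp_force: 0.0
```

```bash
python3 - <<'E'
from h import *
s=telemetry.read_state(); print(s['force'],s['position'],s['opening'],s['joint_positions'])
go(lev(0,.03),RP); go(lev(0,.01),RP)
E
```

```text
[-0.23961368 -0.3361837   0.61083068] [ 0.55347212 -0.11671278  0.26796691] 0.019080515374441245 [-2.32310114e+01  2.28507602e+01  8.74005640e+01  1.22178365e-02
  7.00670747e+01 -2.13086340e+01]
t 16.33 delta [-0.0185, 0.0132, 0.533] [-0.0008, -0.0004, 0.0002]
t 16.33 delta [-0.1519, 0.013, 0.5327] [-0.0008, -0.0004, 0.0002]
```

{"api": "carry_out", "payload": {"deltas": [[[-0.018, 0.013, 0.06, -0.0008, 0, 0, 1], [-0.018, 0.013, 0.12, -0.0008, 0, 0, 1], [-0.018, 0.013, 0.18, -0.0008, 0, 0, 1], [-0.018, 0.013, 0.25, -0.0008, 0, 0, 1], [-0.018, 0.013, 0.32, -0.0008, 0, 0, 1], [-0.018, 0.013, 0.39, -0.0008, 0, 0, 1], [-0.018, 0.013, 0.45, -0.0008, 0, 0, 1], [-0.018, 0.013, 0.5, -0.0008, 0, 0, 1], [-0.018, 0.013, 0.533, -0.0008, 0, 0, 1], [-0.018, 0.013, 0.533, -0.0008, 0, 0, 1]]]}}

```text
time_s: 17.17
position: [0.555, -0.121, 0.1865]
tcp_rot: [[0.035, 0.999, -0.001], [0.999, -0.035, 0.004], [0.004, -0.001, -1.0]]
force: [-0.8, 0.8, 0.7]
opening: 0.007
grasp_force: 0.0
```

```bash
python3 - <<'E'
from h import *
for d in (0,5,10,15,20,25,30,40): go(lev(d),RP)
s=telemetry.read_state();print(s['position']-lev(0,.03),s['force'])
E
```

```text
t 17.17 delta [-0.1891, -0.0005, -0.0108] [-0.0002, -0.0007, -0.0]
t 17.17 delta [-0.2264, -0.0005, -0.0122] [-0.0002, -0.0007, -0.0]
t 17.17 delta [-0.2637, -0.0005, -0.0104] [-0.0002, -0.0007, -0.0]
t 17.17 delta [-0.3007, -0.0005, -0.0053] [-0.0002, -0.0007, -0.0]
t 17.17 delta [-0.3371, -0.0005, 0.003] [-0.0002, -0.0007, -0.0]
t 17.17 delta [-0.3726, -0.0005, 0.0144] [-0.0002, -0.0007, -0.0]
t 17.17 delta [-0.4071, -0.0005, 0.0288] [-0.0002, -0.0007, -0.0]
t 17.17 delta [-0.4715, -0.0004, 0.0665] [-0.0002, -0.0007, -0.0]
[ 2.30309211e-05 -1.63263458e-03 -1.49368983e-03] [-0.80919726  0.82922597  0.74241326]
```

{"api": "carry_out", "payload": {"deltas": [[[-0.06, 0, -0.005, 0, 0, 0, 1], [-0.12, 0, -0.01, 0, 0, 0, 1], [-0.16, 0, -0.01, 0, 0, 0, 1], [-0.19, 0, -0.01, 0, 0, 0, 1], [-0.226, 0, -0.012, 0, 0, 0, 1], [-0.264, 0, -0.01, 0, 0, 0, 1], [-0.301, 0, -0.005, 0, 0, 0, 1], [-0.337, 0, 0.003, 0, 0, 0, 1], [-0.372, 0, 0.014, 0, 0, 0, 1], [-0.407, 0, 0.029, 0, 0, 0, 1]]]}}

```text
time_s: 18.0
position: [0.5536, -0.1827, 0.1833]
tcp_rot: [[0.035, 0.999, 0.001], [0.999, -0.035, 0.003], [0.003, 0.001, -1.0]]
force: [1.0, 2.0, 1.0]
opening: 0.006
grasp_force: 0.5
```

```bash
python3 - <<'E'
from h import *
s=telemetry.read_state();print(s['position']-lev(30),s['force'],s['moment'])
for d in (35,40,45,50,55,60,65,70,75,80): go(lev(d),RP)
E
```

```text
[ 0.00085425 -0.00074767  0.00137332] [1.02531033 1.96131152 0.96614038] [ 0.02566476 -0.0800343   0.00346519]
t 18.0 delta [-0.0283, -0.0059, 0.0266] [0.0002, -0.0005, 0.0]
t 18.0 delta [-0.0596, -0.0059, 0.0469] [0.0002, -0.0005, 0.0]
t 18.0 delta [-0.0891, -0.006, 0.0698] [0.0002, -0.0005, 0.0]
t 18.0 delta [-0.1165, -0.006, 0.0952] [0.0002, -0.0005, 0.0]
t 18.0 delta [-0.1415, -0.006, 0.1228] [0.0002, -0.0005, 0.0]
t 18.0 delta [-0.1641, -0.0061, 0.1526] [0.0002, -0.0005, 0.0]
t 18.0 delta [-0.1839, -0.0061, 0.1842] [0.0002, -0.0005, 0.0]
t 18.0 delta [-0.201, -0.0062, 0.2174] [0.0002, -0.0005, 0.0]
t 18.0 delta [-0.215, -0.0062, 0.252] [0.0002, -0.0005, 0.0]
t 18.0 delta [-0.226, -0.0063, 0.2877] [0.0002, -0.0005, 0.0]
```

{"api": "carry_out", "payload": {"deltas": [[[-0.028, -0.006, 0.027, 0, 0, 0, 1], [-0.06, -0.006, 0.047, 0, 0, 0, 1], [-0.089, -0.006, 0.07, 0, 0, 0, 1], [-0.116, -0.006, 0.095, 0, 0, 0, 1], [-0.141, -0.006, 0.123, 0, 0, 0, 1], [-0.164, -0.006, 0.153, 0, 0, 0, 1], [-0.184, -0.006, 0.184, 0, 0, 0, 1], [-0.201, -0.006, 0.217, 0, 0, 0, 1], [-0.215, -0.006, 0.252, 0, 0, 0, 1], [-0.22, -0.006, 0.27, 0, 0, 0, 1]]]}}

```text
time_s: 18.83
position: [0.5513, -0.2153, 0.1419]
tcp_rot: [[0.035, 0.999, 0.001], [0.999, -0.035, 0.003], [0.003, 0.0, -1.0]]
force: [-0.0, 0.7, -0.1]
opening: 0.007
grasp_force: 0.4
```

```bash
python3 - <<'E'
from h import *
s=telemetry.read_state();print(s['position']-lev(77),s['force'],s['moment'])
for d in (80,83,86,88,90,92): go(lev(d),RP)
E
```

```text
[-0.00025294  0.00022152 -0.00140349] [-0.02829152  0.6633984  -0.0790562 ] [-0.11419624  0.08951868  0.02344098]
t 18.83 delta [-0.0076, 0.0017, 0.0122] [0.0001, -0.0005, 0.0]
t 18.83 delta [-0.0127, 0.0017, 0.034] [0.0001, -0.0005, 0.0]
t 18.83 delta [-0.0167, 0.0017, 0.056] [0.0001, -0.0005, 0.0]
t 18.83 delta [-0.0187, 0.0017, 0.0708] [0.0001, -0.0005, 0.0]
t 18.83 delta [-0.0201, 0.0017, 0.0857] [0.0001, -0.0005, 0.0]
t 18.83 delta [-0.0211, 0.0017, 0.1006] [0.0001, -0.0005, 0.0]
```

{"api": "carry_out", "payload": {"deltas": [[[-0.004, 0.001, 0.008, 0, 0, 0, 1], [-0.007, 0.001, 0.016, 0, 0, 0, 1], [-0.01, 0.001, 0.024, 0, 0, 0, 1], [-0.012, 0.001, 0.032, 0, 0, 0, 1], [-0.014, 0.001, 0.04, 0, 0, 0, 1], [-0.016, 0.001, 0.048, 0, 0, 0, 1], [-0.017, 0.001, 0.056, 0, 0, 0, 1], [-0.018, 0.001, 0.062, 0, 0, 0, 1], [-0.018, 0.001, 0.066, 0, 0, 0, 1], [-0.018, 0.001, 0.066, 0, 0, 0, 1]]]}}

```text
time_s: 19.67
position: [0.5517, -0.2177, 0.1327]
tcp_rot: [[0.035, 0.999, 0.001], [0.999, -0.035, 0.003], [0.003, 0.001, -1.0]]
force: [-0.0, -0.4, -0.3]
opening: 0.002
grasp_force: 0.1
```

```bash
python3 - <<'E'
from h import *
s=telemetry.read_state();print(s['position']-lev(90),s['force'],s['moment'])
E
```

```text
[0.00016967 0.00057901 0.00374475] [-0.01435355 -0.39927278 -0.30635943] [-0.05279996  0.05086311 -0.01047206]
```

{"api": "carry_out", "payload": {"deltas": [[[0, 0, 0.003, 0, 0, 0, 1], [0, 0, 0.006, 0, 0, 0, 1], [0, 0, 0.009, 0, 0, 0, 1], [0, 0, 0.012, 0, 0, 0, 1], [0, 0, 0.015, 0, 0, 0, 1], [0, 0, 0.018, 0, 0, 0, 1], [0, 0, 0.021, 0, 0, 0, 1], [0, 0, 0.023, 0, 0, 0, 1], [0, 0, 0.023, 0, 0, 0, 1], [0, 0, 0.023, 0, 0, 0, 1]]]}}

```text
time_s: 20.5
position: [0.5516, -0.2176, 0.1293]
tcp_rot: [[0.035, 0.999, 0.001], [0.999, -0.035, 0.003], [0.003, 0.001, -1.0]]
force: [-0.4, -0.7, 0.4]
opening: 0.007
grasp_force: 0.2
```

{"api": "carry_out", "payload": {"deltas": [[[0, 0, 0.001, 0, 0, 0, 1], [0, 0, 0.002, 0, 0, 0, 1], [0, 0, 0.003, 0, 0, 0, 1], [0, 0, 0.004, 0, 0, 0, 1], [0, 0, 0.005, 0, 0, 0, 1], [0, 0, 0.006, 0, 0, 0, 1], [0, 0, 0.007, 0, 0, 0, 1], [0, 0, 0.007, 0, 0, 0, 1], [0, 0, 0.007, 0, 0, 0, 1], [0, 0, 0.007, 0, 0, 0, 1]]]}}

```text
time_s: 21.33
position: [0.5516, -0.2177, 0.1284]
tcp_rot: [[0.035, 0.999, 0.001], [0.999, -0.035, 0.003], [0.003, 0.001, -1.0]]
force: [0.6, -0.0, 1.9]
opening: 0.008
grasp_force: 1.0
```

Not yet firmly met; two more small steps.

{"api": "carry_out", "payload": {"deltas": [[[0, 0, 0.001, 0, 0, 0, 1], [0, 0, 0.002, 0, 0, 0, 1], [0, 0, 0.003, 0, 0, 0, 1], [0, 0, 0.004, 0, 0, 0, 1], [0, 0, 0.005, 0, 0, 0, 1], [0, 0, 0.006, 0, 0, 0, 1], [0, 0, 0.007, 0, 0, 0, 1], [0, 0, 0.007, 0, 0, 0, 1], [0, 0, 0.007, 0, 0, 0, 1], [0, 0, 0.007, 0, 0, 0, 1]]]}}

```text
time_s: 22.17
position: [0.5517, -0.2177, 0.1284]
tcp_rot: [[0.035, 0.999, 0.002], [0.999, -0.035, 0.003], [0.003, 0.002, -1.0]]
force: [-2.0, 1.1, 8.5]
opening: 0.003
grasp_force: 4.1
```

```bash
python3 - <<'E'
from h import *
s=telemetry.read_state();print(s['position']-lev(90),s['force'],s['moment'],s['tau'])
E
```

```text
[ 0.00022588  0.00064154 -0.00060926] [-2.03469892  1.10396928  8.48249021] [0.02158004 0.37670707 0.01898443] [-1.04035337e-01 -3.89053631e+01 -1.28199238e+01  9.79109807e-02
 -4.79232743e-01  2.52397549e-03]
```

The tab stopped at 0.1284 while the force rose to 8.5 N, so the pad is on the cassette. Retreat straight up, then look.

{"api": "carry_out", "payload": {"deltas": [[[0, 0, -0.01, 0, 0, 0, 1], [0, 0, -0.03, 0, 0, 0, 1], [0, 0, -0.07, 0, 0, 0, 1], [0, 0, -0.15, 0, 0, 0, 1], [0, 0, -0.25, 0, 0, 0, 1], [0, 0, -0.38, 0, 0, 0, 1], [0, 0, -0.52, 0, 0, 0, 1], [0, 0, -0.66, 0, 0, 0, 1], [0, 0, -0.8, 0, 0, 0, 1], [0, 0, -0.9, 0, 0, 0, 1]]]}}

```text
time_s: 23.0
position: [0.5519, -0.2183, 0.2644]
tcp_rot: [[0.035, 0.999, 0.003], [0.999, -0.035, 0.002], [0.002, 0.003, -1.0]]
force: [0.4, -0.4, 0.1]
opening: 0.009
grasp_force: 0.0
```

{"api": "carry_out", "payload": {"deltas": [[[0, -0.1, 0, 0, 0, 0, 1], [0, -0.2, 0, 0, 0, 0, 1], [0, -0.3, 0, 0, 0, 0, 1], [0, -0.4, 0, 0, 0, 0, 1], [0, -0.5, 0, 0, 0, 0, 1], [0, -0.6, 0, 0, 0, 0, 1], [0, -0.7, 0, 0, 0, 0, 1], [0, -0.8, 0, 0, 0, 0, 1], [0, -0.8, 0, 0, 0, 0, 1], [0, -0.8, 0, 0, 0, 0, 1]]]}}

```text
time_s: 23.83
position: [0.4315, -0.2139, 0.2625]
tcp_rot: [[0.036, 0.999, 0.002], [0.999, -0.036, 0.003], [0.003, 0.002, -1.0]]
force: [0.0, -0.5, -0.0]
opening: 0.005
grasp_force: 0.0
```

```bash
python3 - <<'E'
from h import *
from rig import capture
import cv2
s=telemetry.read_state(); print(s['force'],s['position'],s['time_s'])
t=capture("top");a=capture("scene")
A=cv2.resize(t[165:245,345:445],None,fx=4,fy=4,interpolation=2);B=cv2.resize(a[190:290,140:240],None,fx=4,fy=4,interpolation=2)
A=np.vstack([A,np.zeros((80,400,3),np.uint8)]);o=np.hstack([A,B])
for q in([0,-.013,.128],[0,.063,.128]):
    P=place(STAND,np.array(q))
    x=proj("top",P)[0];cv2.circle(o,(int((x[0]-345+.5)*4),int((x[1]-165+.5)*4)),1,(255,0,0),-1)
    x=proj("scene",P)[0];cv2.circle(o,(int((x[0]-140+.5)*4+400),int((x[1]-190+.5)*4)),1,(255,0,0),-1)
F=cv2.resize(a,(400,300)); G=np.hstack([F,cv2.resize(t,(400,300))])[90:290]
cv2.imwrite("pics/end.png",np.vstack([o[:400],G])[:,:,::-1])
E
```

```text
[ 0.04905927 -0.50819703 -0.03581203] [ 0.43150857 -0.21392244  0.2624567 ] 23.8333
```

View pics/end.png

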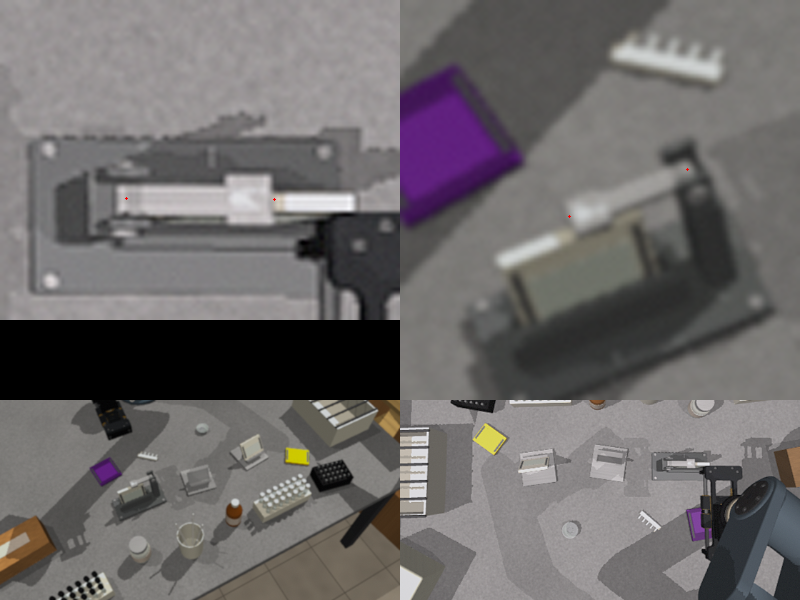

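The lever lies level on the cassette's top edge, with its end at scene crop (570,216), on the predicted level position. The cassette stands in the bay, the short one is still in its rest, nothing else has moved, and the arm is clear. Handing in.

```bash
python3 -c "
from rig import job
print(job.hand_in())"
```

```text
the job is handed in; nothing more can be done
None
```

The tall cassette stands upright on the bay floor with the press lever's pad resting on its top edge; nothing else was moved, and the job was handed in at about 24 s of the 64 s allowed.

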